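# Ring for collection and hold up the vial carrier

## Robot

A 6-joint arm with a two-finger parallel gripper is mounted at the origin on a cart in front of the work surface, level with it; the furniture and walls round the work are solid. World frame = base frame: x ahead of the robot, y to its left, z up, the work surface at z = 0. Lengths are in mm, angles in rad, forces in N, time in s.
With the tool pointing down it reaches from about 300 to 775 mm from the base axis. Payload 14.6 kg.
Tool frame: the origin (TCP) lies midway between the tips of the shut fingers; the grasp point (between the pads) lies 19 mm behind it; z points along the fingers, y is the line along which they close (so a half turn about z gives the same grasp; the last joint's range is limited). The gripper opens to 94 mm and grips with 3 to 60 N. Pads are 16 mm wide; open, the fingers measure 119 mm over their backs; the gripper's body (75 mm by 177 mm) begins 78 mm behind the grasp point.
Start: joints at [-1.221, 0.3, 1.521, -0, 1.321, -0.067], TCP at [222.652, -502.907, 171.846] pointing down, gripper open.
Joint ranges: [-3.03, 3.03], [-0.79, 2.21], [0.23, 2.52], [-1.04, 4.18], [0, 3.07], [-2.55, 2.55]. Speed limits (rad/s): [2.22, 2.22, 2.57, 3.14, 3.14, 3.14].

## Interface

Orientations are given as [roll, pitch, yaw] about the fixed x, y, z axes, in that order (R = Rz(yaw) Ry(pitch) Rx(roll)).
In Python, from cell import manip, camera gives the robot as it stands.
- The arm moves only by the tool move_arm, never from a script. Its arguments are lists of equal length, an entry for each row: "dp": the shift along the world's x, y, z in mm, a list of three; "rotation": the turn, a rotation vector about the world's x, y, z in rad, a list of three; "hand": the opening, from 0 (shut) to 1 (fully open). A call has 1 to 10 rows; each row shifts and turns the commanded pose from where the row before left it; what a row does not reach is not made up. A row lasts 1/8 s, in which the tool goes at most 62.5 mm and 10.7 degrees, less where a joint would pass 70% of its speed; a pose out of reach is approached as far as the arm can. A call with a gripper value outside its range is refused whole. The fingers move at their own pace and stop on an object; "newtons" is the grip in N (left out, the last holds). Time passes only in rows, so rows that do not move let the fingers close. It gives the time, the measured TCP pose, the force, the opening and the grip force at its end, in the units of the state.
- manip.read_state(): the state, without advancing time (a new reading comes with each control period).
- camera(name): name is "side" or "top" or "wrist"; returns a dict with "image" (420x560x3 uint8, red, green, blue), "fx", "fy", "cx", "cy" (pixels), "k1" (the pictures are not rectified: a ray, as slopes to the right and down, at radius r is drawn at 1 + k1 r^2 times it, then the intrinsics apply), "R" (3x3) and "t" (3): a world point X has camera coordinates R X + t; the wrist camera has in their place "mount" (4x4, takes a point from camera to tool coordinates, whose origin is the TCP and whose axes are the flange's). Camera axes: x right, y down, z forward; pixel columns grow to the right and rows downward; lengths in mm; the calibration is good to about 2 mm. A picture is of the moment at which its call begins: read the wrist's pose just before it. There is no depth.
- manip.sign_off(): hands the job in; it is judged then, once.
The state is a dict: "clock": time; "joints": joint angles; "qd": joint speeds; "effort": joint torques, N m; "eef_pos": TCP position; "eef_rot": TCP orientation; "wrist_force": force on the tool from outside, world axes, zero at the start; "moment": the same for the moment, N m; "finger_gap": finger opening in mm; "finger_force": force on a finger pad.
Only numpy, scipy, OpenCV 4.12 (cv2) and the standard library are available. Lean on these libraries where they do the work, as an engineer would, in place of code of your own. Each camera call takes 0.05 s, during which the arm holds its last target. There are 200 camera calls.

## Task

The samples are ready for collection: ring the desk bell by pressing its plunger right down to its stop and letting it spring back up, and after that take the vial carrier by its handle, lift it out of its white spill tray, and hold it up with its underside about 10 cm above the bench, level and still for a couple of seconds, so that a colleague can take it. Keep all three vials standing in the carrier and leave the other things where they are. Finish while still holding the carrier up; do not put it down or let go.

Things in the scene. Friction and masses are not known exactly. Their poses are not given: they have to be found in the camera images.
- bell_top (a point): Centre of the top of the bell's plunger head: a brass button 22 mm in diameter on a stem, on top of a chrome desk bell (dome 81 mm across, black base 86 mm across, fixed to the bench). Unpressed the top is 61 mm above the bench and the head's underside stands 10 mm above the dome. Moves with the head.
- bell_head (a joint): Travel of the bell's plunger in m: 0 up, 0.007 pressed down to its stop. It moves straight down against a spring (1 N at the start, 4.5 N at the stop) and springs back when released.
- tray: White plastic spill tray, 120 mm (its x) by 190 mm (its y), rim 14 mm high, walls and floor 4 mm thick, fixed to the bench. Origin: centre of its underside, on the bench.
- carrier: Grey vial carrier standing loose in the tray: a base plate and an upper plate with four square holes, 76 mm (its x) by 150 mm (its y), two steel end posts and a handle bar on top; 134 mm high in all, about 0.2 to 0.45 kg. Origin: centre of the base plate's underside; z up. It stands on the tray's floor, 4 mm above the bench, with at least 10 mm to the tray's walls.
- carrier_grip (a point): Middle of the carrier's handle bar, 125 mm above the carrier's underside. The bar runs along the carrier's y between the end posts (at y = -66 and +66 mm); in the middle it has a black rubber grip 70 mm long (y), 18 mm wide (x) and 18 mm high. The caps of the vials are about 35 mm below this point. Same axes as the carrier.
- red_vial: Clear capped vial with a red cap, 16 mm in diameter (cap 19 mm), 83 mm high, 18 g, standing loose in a hole of the carrier on its base plate. Origin: centre of its underside; z up.
- white_vial: Clear capped vial with a white cap, 16 mm in diameter (cap 19 mm), 83 mm high, 18 g, standing loose in a hole of the carrier on its base plate. Origin: centre of its underside; z up.
- green_vial: Clear capped vial with a green cap, 16 mm in diameter (cap 19 mm), 83 mm high, 18 g, standing loose in a hole of the carrier on its base plate. Origin: centre of its underside; z up.
- amber_bottle: Bystander: amber bottle with black cap, 48x45x96 mm, loose. Origin: centre of its underside.
- lens_tube: Bystander: short black lens tube, 31 mm in diameter, 29 mm high, loose. Origin: centre of its underside.
- post_holder: Bystander: black post holder with a brass thumbscrew, 35x44x50 mm, loose. Origin: centre of its underside.
- bell: The bell itself, fixed. Origin: centre of its underside, on the bench, straight below the plunger.

How it is judged (in metres and radians):
On the way, in this order (a step that is already met when the one before it is completed fails the run):
1. the bell's plunger is pressed down to its stop (6 mm or more of its 7 mm) (value of joint bell_head above 0.006 m), for 0.05 s.
2. the plunger has sprung back up, and the carrier still stands in its tray (value of joint bell_head below 0.0015 m and height (world z) of carrier below 0.01 m), for 0.1 s.
3. the carrier is held by the fingers, its underside 7 to 14 cm above the bench, level and still, for a second (height (world z) of carrier between 0.07 and 0.14 m and angle between carrier's own z axis and vertical below 0.1 rad and linear speed of carrier below 0.02 m/s and angular speed of carrier below 0.1 rad/s and contact force between carrier and the fingers above 1 N), for 1 s.
At the end, for the whole second after the job is handed in: The fingers hold the carrier and nothing else touches it but its vials: underside 7 to 14 cm above the bench, tilted less than 0.1 rad, slower than 20 mm/s and 0.1 rad/s; each vial stands in the carrier (within 6 mm of the base plate, within 0.15 rad of the carrier's axis); the bell's plunger is up (all of step 3 and z of red_vial in the frame of carrier between 0 and 0.012 m and angle between the z axis of each of red_vial, white_vial, green_vial and the z axis of carrier, either way round below 0.15 rad and z of white_vial in the frame of carrier between 0 and 0.012 m and z of green_vial in the frame of carrier between 0 and 0.012 m and contact force between carrier and tray below 0.05 N and contact force between carrier and bell below 0.05 N and contact force between carrier and amber_bottle below 0.05 N and contact force between carrier and lens_tube below 0.05 N and contact force between carrier and post_holder below 0.05 N and value of joint bell_head below 0.0015 m); the arm keeps its last pose, push and grip.
It fails at once if the carrier is tipped by more than 0.35 rad (angle between carrier's own z axis and vertical above 0.35 rad).
It fails at once if a vial comes out of the carrier (z of any of red_vial, white_vial, green_vial in the frame of carrier above 0.04 m).
It fails at once if the amber bottle, the lens tube or the post holder is moved by more than 3 cm or knocked over (distance of any of amber_bottle, lens_tube, post_holder from where it was at the start of the episode above 0.03 m or angle between any of amber_bottle, lens_tube, post_holder's own z axis and vertical above 0.6 rad).
It also fails if it takes over 48 s, if anything falls off the work surface, if the arm or the gripper's body presses on something with over 40 N, if the wrist force passes 120 N, or if a joint passes its speed limit or range.

## Working session

There is one attempt and no reset: what is moved stays moved. The work goes in short steps, Python scripts to look and compute and a tool call to move; the robot and the scene stay as the last step left them, time stands still between calls to the robot, and variables do not carry over. Pictures are saved under pics/ and viewed, at most 10 in all, crops included, and the job is handed in when it is done.

Besides the shell and the picture viewer there is one more tool, called as name(argument=value, ...), one argument or row to a line, values as JSON. move_arm: Moves the arm, as the interface text tells. Its arguments: {"type":"object","properties":{"dp":{"type":"array","items":{"type":"array","items":{"type":"number"}}},"rotation":{"type":"array","items":{"type":"array","items":{"type":"number"}}},"hand":{"type":"array","items":{"type":"number"}},"newtons":{"type":"number"}},"required":["dp","rotation","hand"]}

```bash
mkdir -p pics; cat > h.py <<'E'
import numpy as np, cv2, pickle
def ray(c,u,v):
    K=np.array([[c['fx'],0,c['cx']],[0,c['fy'],c['cy']],[0,0,1.]])
    p=cv2.undistortPoints(np.array([[[u,v]]],float),K,np.array([c['k1'],0,0,0.]))[0,0]
    R=np.array(c['R']);t=np.array(c['t'])
    return -R.T@t, R.T@np.array([p[0],p[1],1])
def onz(c,u,v,z):
    o,d=ray(c,u,v); return o+d*(z-o[2])/d[2]
def two(c1,p1,c2,p2):
    o,d=ray(c1,*p1);q,e=ray(c2,*p2)
    s=np.linalg.lstsq(np.c_[d,-e],q-o,rcond=None)[0]
    a,b=o+d*s[0],q+e*s[1]; return (a+b)/2,np.linalg.norm(a-b)
E
python3 - <<'E'
from h import *
from cell import manip,camera
print(manip.read_state())
for n in("side","top"):
    c=camera(n); pickle.dump(c,open(n+'.pkl','wb')); cv2.imwrite(f'pics/{n}0.png',c['image'][:,:,::-1])
    print(n,-np.array(c['R']).T@c['t'])
E
```

```text
{'clock': 0.0, 'joints': array([-1.22060205e+00,  3.00458369e-01,  1.52160709e+00, -5.78737974e-06,
        1.32071201e+00, -6.65768321e-02]), 'qd': array([ 0.00061009, -0.0006756 , -0.0002969 ,  0.00158112, -0.00164218,
        0.00019369]), 'effort': array([ 5.93475361e-04, -5.31803620e+01, -3.52735698e+01,  7.08882906e-02,
        2.44696724e-02, -6.50537595e-05]), 'eef_pos': array([ 222.54395246, -502.61874859,  171.28233991]), 'eef_rot': array([-3.14041008e+00, -7.32302027e-05,  4.16772506e-01]), 'wrist_force': array([0.00472292, 1.14265374, 0.65859551]), 'moment': array([ 0.03366092,  0.02876864, -0.0246406 ]), 'finger_force': 0.0, 'finger_gap': 94.04955325873163}
side [498.34938313 949.46822598 546.87278878]
top [ 440.22230942   65.53423819 1355.97673837]
```

View pics/top0.png

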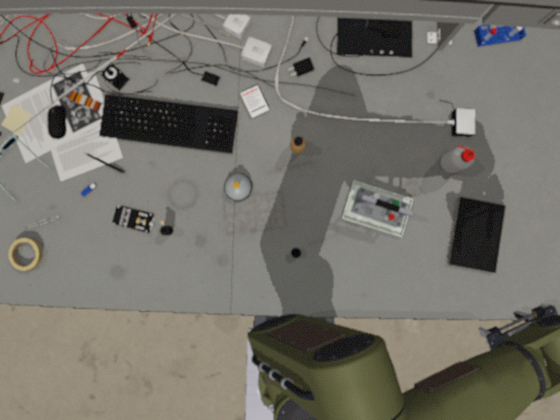

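View pics/side0.png

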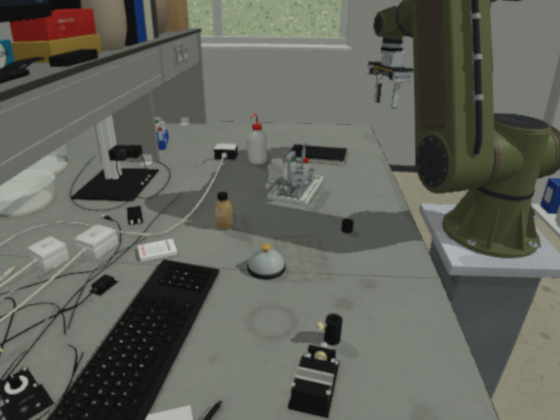

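The top view shows the bell at (237,186), the tray and carrier at (378,208), the bottle at (298,146), the lens tube at (296,253) and the post holder at (166,230). The side view shows the bell button at (266,247) and the carrier near (295,180).

```bash
python3 - <<'E'
from h import *
t=pickle.load(open('top.pkl','rb'));s=pickle.load(open('side.pkl','rb'))
a=cv2.resize(t['image'][170:245,330:430],(800,600),interpolation=cv2.INTER_CUBIC)[:, :, ::-1]
cv2.imwrite('pics/t1.png',a)
def brass(c,x0,x1,y0,y1):
    h=cv2.cvtColor(c['image'],cv2.COLOR_RGB2HSV)[y0:y1,x0:x1]
    m=cv2.inRange(h,(10,120,90),(30,255,255)); ys,xs=np.nonzero(m); print(len(xs)); return xs.mean()+x0,ys.mean()+y0
p=brass(t,220,255,170,203);q=brass(s,245,290,235,258)
print(p,q,two(t,p,s,q),onz(t,*p,59))
for n,u,v,z in(('bottle',298,140,96),('lens',296,253,29),('tray',378,209,14),('post',166,230,50),('bellbase',238,186,20)): print(n,onz(t,u,v,z))
E
```

```text
26
36
(np.float64(236.0), np.float64(184.5)) (np.float64(265.6388888888889), np.float64(246.52777777777777)) (array([574.64152775, 202.27256522,  56.03050945]), np.float64(0.15753658533275938)) [574.25550529 201.95682708  59.        ]
bottle [702.7831938   26.17472346  96.        ]
lens [379.71792654  21.23734206  29.        ]
tray [ 517.20916407 -222.48873239   14.        ]
post [435.94710816 403.4707875   50.        ]
bellbase [573.93881087 199.89557971  20.        ]
```

View pics/t1.png

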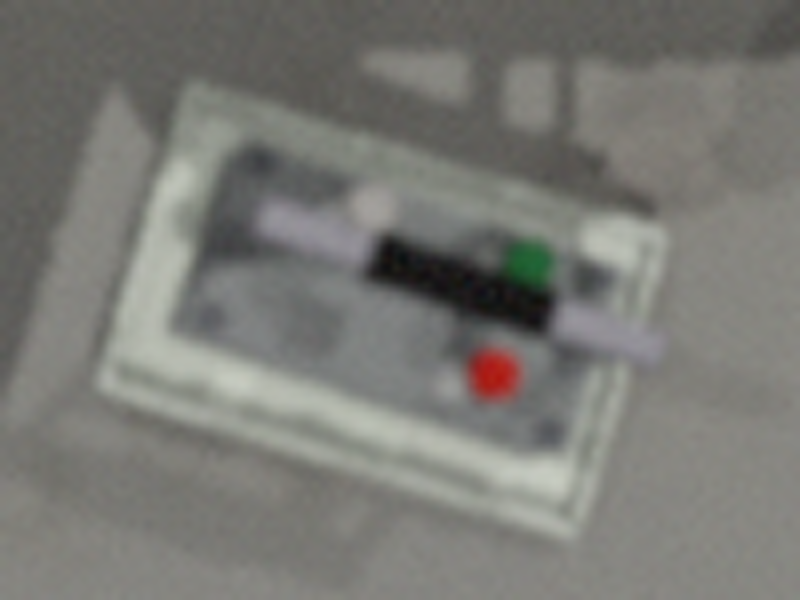

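The carrier crop shows the black grip from (370,255) to (555,310) and bar ends at about (258,215) and (660,345). The white, green and red caps are all upright.

```bash
python3 - <<'E'
from h import *
t=pickle.load(open('top.pkl','rb'))
f=lambda x,y:(330+(x+.5)/8-.5,170+(y+.5)/8-.5)
P=[onz(t,*f(*p),z) for p,z in(((258,215),130),((660,345),130),((370,255),136),((555,310),136))]
for p in P: print(p)
print('mid',(P[0]+P[1])/2,(P[2]+P[3])/2)
for a,b in((0,1),(2,3)):
    d=P[b]-P[a]; print(np.linalg.norm(d),np.degrees(np.arctan2(d[1],d[0])))
from scipy.spatial.transform import Rotation as R
print(R.from_euler('xyz',[np.pi,0,0.4168]).as_matrix().round(3))
E
```

```text
[ 543.88840702 -152.29046413  130.        ]
[ 503.00838607 -292.47508498  130.        ]
[ 530.76637087 -189.98125948  136.        ]
[ 513.70461934 -254.14475084  136.        ]
mid [ 523.44839655 -222.38277456  130.        ] [ 522.2354951  -222.06300516  136.        ]
146.02364204158476 -106.25750764040421
66.39319987163523 -104.8909653180248
[[ 0.914  0.405  0.   ]
 [ 0.405 -0.914 -0.   ]
 [-0.     0.    -1.   ]]
```

move_arm(
  dp=[
    [20, 50, 20],
    [20, 55, 10],
    [25, 55, 0],
    [25, 55, 0],
    [25, 55, 0],
    [25, 55, 0],
    [25, 55, 0],
    [25, 55, 0],
    [25, 55, 0],
    [25, 55, 0],
  ],
  rotation=[
    [0, 0, 0],
    [0, 0, 0],
    [0, 0, 0],
    [0, 0, 0],
    [0, 0, 0],
    [0, 0, 0],
    [0, 0, 0],
    [0, 0, 0],
    [0, 0, 0],
    [0, 0, 0],
  ],
  hand=[0, 0, 0, 0, 0, 0, 0, 0, 0, 0],
)

```text
clock: 1.35
eef_pos: [463.1, 44.1, 201.8]
eef_rot: [3.141, -0.0, 0.417]
wrist_force: [0.4, -0.4, 0.3]
finger_gap: 0.4
finger_force: 0.0
```

move_arm(
  dp=[
    [35, 50, 0],
    [35, 50, -20],
    [30, 45, -40],
    [11, 13, -40],
    [0, 0, -10],
    [0, 0, 0],
  ],
  rotation=[
    [0, 0, 0],
    [0, 0, 0],
    [0, 0, 0],
    [0, 0, 0],
    [0, 0, 0],
    [0, 0, 0],
  ],
  hand=[0, 0, 0, 0, 0, 0],
)

```text
clock: 2.1
eef_pos: [570.3, 194.9, 95.7]
eef_rot: [3.142, 0.0, 0.416]
wrist_force: [-0.5, 0.1, -0.2]
finger_gap: 0.7
finger_force: 0.0
```

```bash
python3 - <<'E'
from h import *
from cell import manip,camera
st=manip.read_state();print(st['eef_pos'],st['eef_rot'])
im=camera('wrist')['image'];s=camera('side')['image'][150:290,200:340]
cv2.imwrite('pics/w1.png',np.hstack([cv2.resize(im,(440,330)),cv2.resize(s,(330,330),interpolation=cv2.INTER_CUBIC)])[:,:,::-1])
E
```

```text
[570.33479381 194.9198168   95.68069702] [3.14158015e+00 4.19558455e-04 4.16411113e-01]
```

View pics/w1.png

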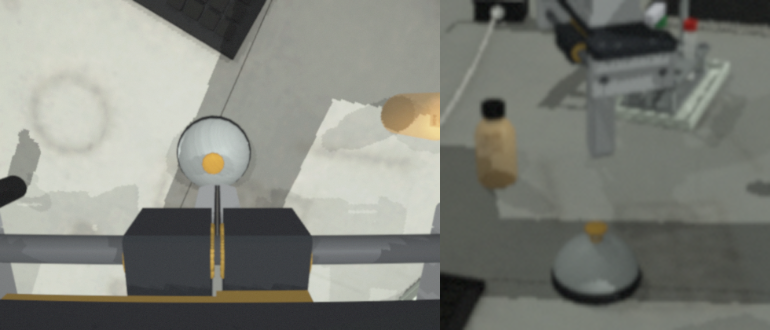

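The wrist view shows the shut fingertips (217,187) just short of the brass button (213,163), which matches the remaining 4/7 mm. The side view agrees.

move_arm(
  dp=[
    [4, 7, -15],
    [0, 0, -14],
    [0, 0, -5],
    [0, 0, -4],
    [0, 0, -2],
  ],
  rotation=[
    [0, 0, 0],
    [0, 0, 0],
    [0, 0, 0],
    [0, 0, 0],
    [0, 0, 0],
  ],
  hand=[0, 0, 0, 0, 0],
)

```text
clock: 2.82
eef_pos: [574.6, 202.5, 55.2]
eef_rot: [3.142, -0.0, 0.417]
wrist_force: [-0.4, 1.2, -0.1]
finger_gap: 0.2
finger_force: 0.0
```

move_arm(
  dp=[
    [0, 0, -1],
    [0, 0, 0],
  ],
  rotation=[
    [0, 0, 0],
    [0, 0, 0],
  ],
  hand=[0, 0],
)

```text
clock: 3.08
eef_pos: [574.7, 202.6, 54.4]
eef_rot: [3.142, -0.0, 0.417]
wrist_force: [0.2, -0.3, -0.8]
finger_gap: 0.4
finger_force: 0.0
```

```bash
python3 - <<'E'
from h import *
from cell import manip,camera
st=manip.read_state();print(st['eef_pos'],st['wrist_force'])
im=camera('wrist')['image'][170:300,180:360];s=camera('side')['image'][215:285,225:305]
cv2.imwrite('pics/w2.png',np.hstack([cv2.resize(im,(460,330)),cv2.resize(s,(340,330),interpolation=cv2.INTER_CUBIC)])[:,:,::-1])
E
```

```text
[574.67126818 202.58137345  54.40575593] [ 0.16554599 -0.33057374 -0.80751922]
```

View pics/w2.png

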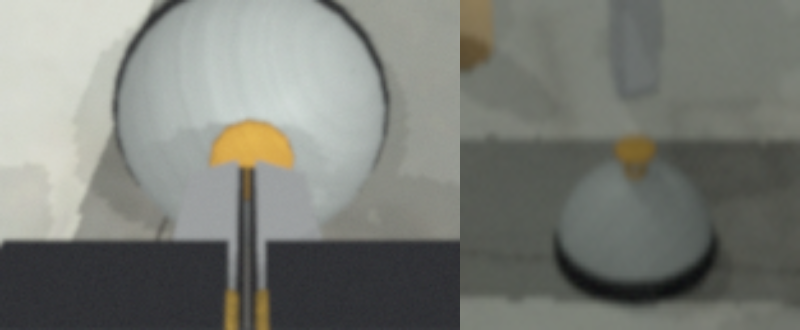

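The side view shows the fingertip at about (266,235) and the unpressed button top at (266,244), so there is no contact yet. I'll check this geometry.

```bash
python3 - <<'E'
from h import *
from cell import manip,camera
from scipy.spatial.transform import Rotation as Ro
def proj(c,R,t,X):
    K=np.array([[c['fx'],0,c['cx']],[0,c['fy'],c['cy']],[0,0,1.]])
    return cv2.projectPoints(np.array([X],float),cv2.Rodrigues(R)[0],np.array(t,float),K,np.array([c['k1'],0,0,0.]))[0].ravel()
st=manip.read_state();c=camera('wrist');M=np.array(c['mount']);print(M.round(3))
Rt=Ro.from_euler('xyz',st['eef_rot']).as_matrix()
Rw=Rt@M[:3,:3];ow=Rt@M[:3,3]+st['eef_pos'];R=Rw.T;t=-R@ow
for X in(st['eef_pos'],[574.6,202.3,61],[574.6,202.3,54]): print('wrist',proj(c,R,t,X))
s=camera('side')
for z in (34,54,61,74): print('side',z,proj(s,np.array(s['R']),s['t'],[574.6,202.4,z]))
m=cv2.inRange(cv2.cvtColor(c['image'],cv2.COLOR_RGB2HSV),(10,120,90),(30,255,255))[150:250]
ys,xs=np.nonzero(m);print('brass wrist',xs.min(),xs.max(),ys.min()+150,ys.max()+150)
c['R'],c['t']=R,t
# head outermost edge width etc
for v in np.unique(ys)[::2]: print(v+150,xs[ys==v].min(),xs[ys==v].max())
E
```

```text
[[ 1.00000e-03 -9.74000e-01 -2.25000e-01  6.55230e+01]
 [ 1.00000e+00  1.00000e-03  1.00000e-03 -1.33700e+00]
 [-1.00000e-03 -2.25000e-01  9.74000e-01 -2.14096e+02]
 [ 0.00000e+00  0.00000e+00  0.00000e+00  1.00000e+00]]
wrist [277.81466132 231.98410253]
wrist [278.22561638 235.28435273]
wrist [278.1523055  232.06432721]
side 34 [265.77045828 254.96841719]
side 54 [265.6958689  247.34791975]
side 61 [265.66955963 244.64108748]
side 74 [265.62042261 239.55871402]
brass wrist 263 293 218 247
218 275 280
220 269 286
222 268 289
224 266 291
226 264 292
228 264 292
230 263 293
232 263 293
234 263 293
236 275 277
238 276 276
240 276 276
242 276 276
244 276 277
246 276 276
```

The tips look about 20–30 mm above the reported TCP. Both views fit that, so I'll keep descending gently and watch the force.

move_arm(
  dp=[
    [0, 0, -4],
    [0, 0, -4],
    [0, 0, 0],
  ],
  rotation=[
    [0, 0, 0],
    [0, 0, 0],
    [0, 0, 0],
  ],
  hand=[0, 0, 0],
)

```text
clock: 3.65
eef_pos: [574.3, 202.4, 45.7]
eef_rot: [-3.142, 0.001, 0.417]
wrist_force: [-0.6, 0.4, -0.2]
finger_gap: 0.3
finger_force: 0.0
```

```bash
python3 - <<'E'
from h import *
from cell import manip,camera
st=manip.read_state();print(st['eef_pos'],st['wrist_force'],st['joints'])
c=camera('wrist');print(c['fx'],c['cx'],c['cy'],c['k1'])
im=c['image'][170:300,180:360];s=camera('side')['image'][205:285,225:305]
cv2.imwrite('pics/w3.png',np.hstack([cv2.resize(im,(460,330)),cv2.resize(s,(330,330),interpolation=cv2.INTER_CUBIC)])[:,:,::-1])
E
```

```text
[574.33103907 202.44929063  45.67239361] [-0.59744577  0.44010371 -0.17868854] [ 2.78774817e-01  5.54305519e-01  1.46779021e+00 -3.59957103e-05
  1.12038505e+00  1.43279884e+00]
340.52261700270435 276.15996109834583 208.03125895956686 -0.0333346743830632
```

View pics/w3.png

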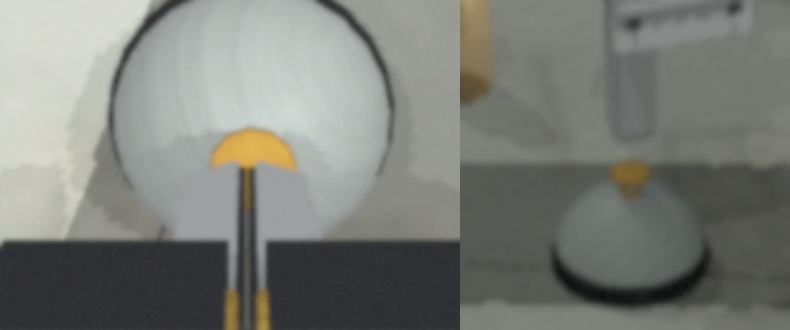

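The dome and button sizes in the wrist view confirm the camera height. So the fingertips themselves end roughly 25–30 mm short of the nominal TCP, and I continue down in small steps.

move_arm(
  dp=[
    [0, 0, -5],
    [0, 0, -3],
    [0, 0, 0],
  ],
  rotation=[
    [0, 0, 0],
    [0, 0, 0],
    [0, 0, 0],
  ],
  hand=[0, 0, 0],
)

```text
clock: 4.12
eef_pos: [574.4, 202.5, 37.9]
eef_rot: [-3.141, 0.001, 0.417]
wrist_force: [-0.5, 0.4, -0.2]
finger_gap: 0.2
finger_force: 0.0
```

move_arm(
  dp=[
    [0, 0, -3],
    [0, 0, 0],
  ],
  rotation=[
    [0, 0, 0],
    [0, 0, 0],
  ],
  hand=[0, 0],
)

```text
clock: 4.38
eef_pos: [574.5, 202.5, 35.0]
eef_rot: [-3.142, 0.0, 0.417]
wrist_force: [0.6, -0.4, 0.1]
finger_gap: 0.3
finger_force: 0.0
```

move_arm(
  dp=[
    [0, 0, -3],
    [0, 0, 0],
  ],
  rotation=[
    [0, 0, 0],
    [0, 0, 0],
  ],
  hand=[0, 0],
)

```text
clock: 4.62
eef_pos: [574.4, 202.5, 31.9]
eef_rot: [-3.142, 0.0, 0.417]
wrist_force: [0.7, 0.2, -0.5]
finger_gap: 0.4
finger_force: 0.0
```

move_arm(
  dp=[
    [0, 0, -3],
    [0, 0, 0],
  ],
  rotation=[
    [0, 0, 0],
    [0, 0, 0],
  ],
  hand=[0, 0],
)

```text
clock: 4.88
eef_pos: [574.4, 202.5, 28.9]
eef_rot: [-3.142, 0.0, 0.417]
wrist_force: [0.0, 0.5, -0.3]
finger_gap: 0.7
finger_force: 0.0
```

```bash
python3 - <<'E'
from h import *
from cell import manip,camera
st=manip.read_state();print(st['eef_pos'],st['wrist_force'])
im=camera('wrist')['image'][170:300,180:360];s=camera('side')['image'][205:285,225:305]
cv2.imwrite('pics/w4.png',np.hstack([cv2.resize(im,(460,330)),cv2.resize(s,(330,330),interpolation=cv2.INTER_CUBIC)])[:,:,::-1])
E
```

```text
[574.43515832 202.5254295   28.92283204] [ 0.04553272  0.45060467 -0.3291236 ]
```

View pics/w4.png

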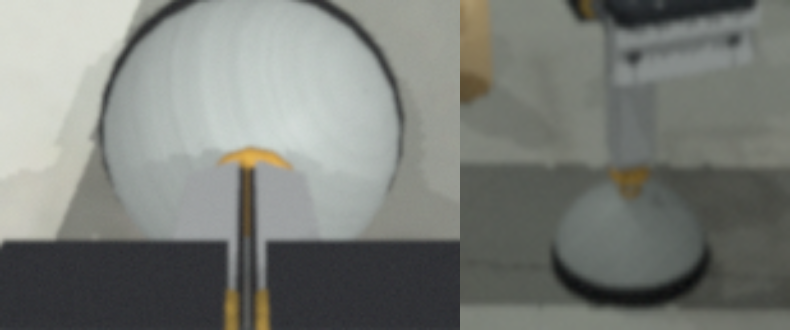

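The side view now shows the fingertip just at the button's top, around (266,246). Contact is imminent.

move_arm(
  dp=[
    [0, 0, -3],
    [0, 0, 0],
  ],
  rotation=[
    [0, 0, 0],
    [0, 0, 0],
  ],
  hand=[0, 0],
)

```text
clock: 5.22
eef_pos: [574.7, 202.6, 26.2]
eef_rot: [3.142, -0.0, 0.417]
wrist_force: [1.1, 0.1, 2.0]
finger_gap: 0.6
finger_force: 0.8
```

move_arm(
  dp=[
    [0, 0, -3],
    [0, 0, 0],
  ],
  rotation=[
    [0, 0, 0],
    [0, 0, 0],
  ],
  hand=[0, 0],
)

```text
clock: 5.48
eef_pos: [574.7, 202.6, 23.2]
eef_rot: [3.142, -0.0, 0.417]
wrist_force: [0.8, 0.1, 2.8]
finger_gap: 0.5
finger_force: 1.5
```

move_arm(
  dp=[
    [0, 0, -2],
    [0, 0, 0],
  ],
  rotation=[
    [0, 0, 0],
    [0, 0, 0],
  ],
  hand=[0, 0],
)

```text
clock: 5.72
eef_pos: [574.7, 202.6, 21.3]
eef_rot: [3.142, -0.0, 0.417]
wrist_force: [1.2, -0.6, 4.4]
finger_gap: 0.5
finger_force: 2.0
```

move_arm(
  dp=[
    [0, 0, -1.5],
    [0, 0, 0],
  ],
  rotation=[
    [0, 0, 0],
    [0, 0, 0],
  ],
  hand=[0, 0],
)

```text
clock: 5.98
eef_pos: [574.8, 202.6, 20.3]
eef_rot: [3.141, -0.001, 0.417]
wrist_force: [-0.0, -0.3, 7.7]
finger_gap: 0.6
finger_force: 4.4
```

The plunger is at its stop: 7.7 N, above the 4.5 N spring force. I release it, open the gripper and head for the carrier, turning to align with the bar.

move_arm(
  dp=[
    [0, 0, 10],
    [0, 0, 50],
    [0, 0, 50],
    [-4, -30, 20],
    [-8, -55, 0],
    [-8, -55, 0],
    [-8, -55, 0],
    [-8, -55, 0],
    [-8, -55, 0],
    [-8, -55, 0],
  ],
  rotation=[
    [0, 0, 0],
    [0, 0, 0],
    [0, 0, 0],
    [0, 0, 0.125],
    [0, 0, 0.125],
    [0, 0, 0.125],
    [0, 0, 0.125],
    [0, 0, 0.125],
    [0, 0, 0.125],
    [0, 0, 0.125],
  ],
  hand=[0, 0, 0, 0.3, 0.6, 0.6, 0.6, 0.6, 0.6, 0.6],
)

```text
clock: 7.22
eef_pos: [521.8, -159.0, 149.8]
eef_rot: [-3.141, -0.0, 1.296]
wrist_force: [0.5, -0.6, -0.3]
finger_gap: 56.2
finger_force: 0.0
```

move_arm(
  dp=[
    [0, -50, 0],
    [0, -10, 0],
    [0, 0, 0],
  ],
  rotation=[
    [0, 0, 0],
    [0, 0, 0],
    [0, 0, 0],
  ],
  hand=[0.6, 0.6, 0.6],
)

```text
clock: 7.6
eef_pos: [522.4, -217.2, 149.5]
eef_rot: [-3.141, -0.0, 1.291]
wrist_force: [-0.4, 0.4, 0.2]
finger_gap: 56.0
finger_force: 0.0
```

```bash
python3 - <<'E'
from h import *
from cell import manip,camera
st=manip.read_state();print(st['eef_pos'],st['eef_rot'],st['wrist_force'])
c=camera('wrist');s=camera('side')
pickle.dump((st,c,s),open('g.pkl','wb'))
cv2.imwrite('pics/g1.png',np.hstack([cv2.resize(c['image'],(440,330)),cv2.resize(s['image'][100:220,220:340],(330,330),interpolation=cv2.INTER_CUBIC)])[:,:,::-1])
E
```

```text
[ 522.35364207 -217.19667393  149.45265088] [-3.14072754e+00 -3.21607518e-04  1.29098258e+00] [-0.42249181  0.35787601  0.21499647]
```

View pics/g1.png

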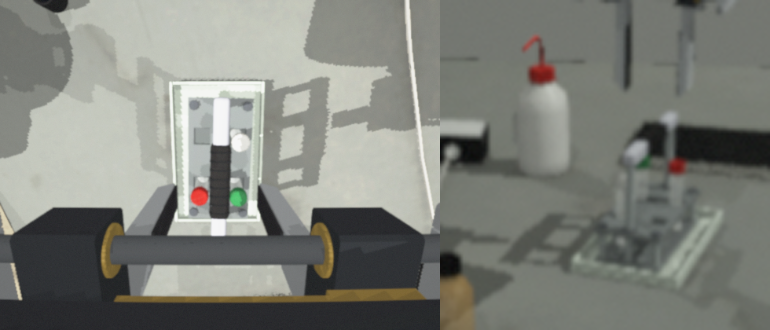

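The wrist view shows the bar upright at column 220, midway between the open fingertips (165 and 270). The grip spans rows 145–218, and all vials stand. I'll compute the offset from the wrist ray and the tip height from the side view.

```bash
python3 - <<'E'
from h import *
from scipy.spatial.transform import Rotation as Ro
st,c,s=pickle.load(open('g.pkl','rb'));M=np.array(c['mount'])
Rt=Ro.from_euler('xyz',st['eef_rot']).as_matrix()
Rw=Rt@M[:3,:3];ow=Rt@M[:3,3]+st['eef_pos'];c['R']=Rw.T;c['t']=-Rw.T@ow
k=560/440
f=lambda u,v:((u+.5)*k-.5,(v+.5)*k-.5)
P=[onz(c,*f(*p),138) for p in((220.5,146),(219.5,218))]
print(P,(P[0]+P[1])/2,np.linalg.norm(P[0]-P[1]))
K=np.array([[s['fx'],0,s['cx']],[0,s['fy'],s['cy']],[0,0,1.]])
for h in(0,20,34,50):
  for w in(-38,38):
    X=Rt@np.array([0,w,-h])+st['eef_pos']
    q=cv2.projectPoints(X[None],cv2.Rodrigues(np.array(s['R']))[0],np.array(s['t']),K,np.array([s['k1'],0,0,0.]))[0].ravel()
    print(h,w,q,'in crop',440+(q[0]-220)*2.75,(q[1]-100)*2.75)
E
```

```text
[array([ 533.25622265, -189.88332061,  138.        ]), array([ 514.33970188, -253.3507251 ,  138.        ])] [ 523.79796226 -221.61702286  138.        ] 66.22647650830213
0 -38 [308.95092589 144.85394611] in crop 684.6150461997308 123.34835180990424
0 38 [284.54778359 141.8549181 ] in crop 617.5064048773338 115.10102477773799
20 -38 [309.21145011 138.33531547] in crop 685.331487815482 105.42211754705212
20 38 [284.63012899 135.4377637 ] in crop 617.7328547170362 97.45385018828357
34 -38 [309.39502892 133.71820347] in crop 685.8363295374502 92.72505955300777
34 38 [284.68821398 130.89374513] in crop 617.8925884370086 84.95779911113641
50 -38 [309.60603261 128.38657202] in crop 686.4165896741881 78.0630730570286
50 38 [284.75503954 125.64775812] in crop 618.0763587328146 70.53133481909326
```

The tips are about 32 mm short of the TCP here too. The true pad centre is therefore about eef z + 51, so I aim for eef z ≈ 78.

move_arm(
  dp=[
    [1, -4.5, -20],
    [0, 0, -25],
    [0, 0, -20],
    [0, 0, -6],
    [0, 0, 0],
  ],
  rotation=[
    [0, 0, 0],
    [0, 0, 0],
    [0, 0, 0],
    [0, 0, 0],
    [0, 0, 0],
  ],
  hand=[0.6, 0.6, 0.6, 0.6, 0.6],
)

```text
clock: 8.32
eef_pos: [523.8, -221.3, 79.1]
eef_rot: [3.142, -0.0, 1.293]
wrist_force: [0.3, -0.3, -0.1]
finger_gap: 56.0
finger_force: 0.0
```

```bash
python3 - <<'E'
from h import *
from cell import manip,camera
st=manip.read_state();print(st['eef_pos'],st['wrist_force'])
c=camera('wrist');s=camera('side')
cv2.imwrite('pics/g2.png',np.hstack([cv2.resize(c['image'],(440,330)),cv2.resize(s['image'][120:210,250:340],(330,330),interpolation=cv2.INTER_CUBIC)])[:,:,::-1])
E
```

```text
[ 523.8394382  -221.26292642   79.08533074] [ 0.34380143 -0.3377228  -0.05244357]
```

View pics/g2.png

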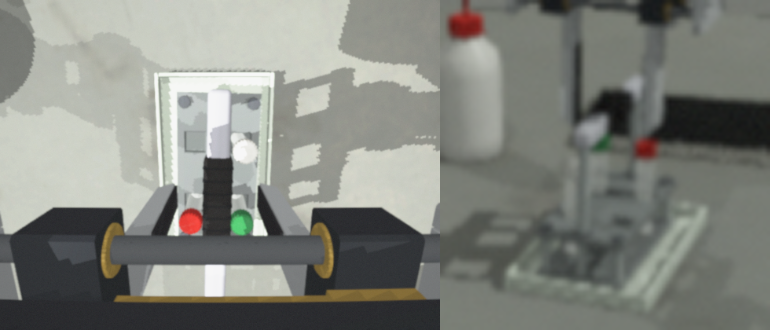

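The fingers straddle the rubber grip with the tips above the caps. I go down 4 mm more, then close.

move_arm(
  dp=[
    [0, 0, -4],
    [0, 0, 0],
    [0, 0, 0],
    [0, 0, 0],
    [0, 0, 0],
    [0, 0, 0],
  ],
  rotation=[
    [0, 0, 0],
    [0, 0, 0],
    [0, 0, 0],
    [0, 0, 0],
    [0, 0, 0],
    [0, 0, 0],
  ],
  hand=[0.45, 0.3, 0.2, 0.1, 0.1, 0.1],
  newtons=45,
)

```text
clock: 9.18
eef_pos: [523.6, -222.0, 74.8]
eef_rot: [3.141, 0.0, 1.292]
wrist_force: [0.2, -0.4, 0.6]
finger_gap: 17.7
finger_force: 44.9
```

Gripped at 17.7 mm with 45 N. Now I lift gently by about 98 mm.

move_arm(
  dp=[
    [0, 0, 2],
    [0, 0, 4],
    [0, 0, 8],
    [0, 0, 12],
    [0, 0, 14],
    [0, 0, 16],
    [0, 0, 16],
    [0, 0, 12],
    [0, 0, 8],
    [0, 0, 4],
  ],
  rotation=[
    [0, 0, 0],
    [0, 0, 0],
    [0, 0, 0],
    [0, 0, 0],
    [0, 0, 0],
    [0, 0, 0],
    [0, 0, 0],
    [0, 0, 0],
    [0, 0, 0],
    [0, 0, 0],
  ],
  hand=[0.1, 0.1, 0.1, 0.1, 0.1, 0.1, 0.1, 0.1, 0.1, 0.1],
)

```text
clock: 10.42
eef_pos: [523.6, -221.9, 171.0]
eef_rot: [3.142, -0.0, 1.292]
wrist_force: [0.2, -0.4, -4.1]
finger_gap: 17.6
finger_force: 44.9
```

move_arm(
  dp=[
    [0, 0, 2],
    [0, 0, 0],
    [0, 0, 0],
    [0, 0, 0],
    [0, 0, 0],
    [0, 0, 0],
    [0, 0, 0],
    [0, 0, 0],
    [0, 0, 0],
    [0, 0, 0],
  ],
  rotation=[
    [0, 0, 0],
    [0, 0, 0],
    [0, 0, 0],
    [0, 0, 0],
    [0, 0, 0],
    [0, 0, 0],
    [0, 0, 0],
    [0, 0, 0],
    [0, 0, 0],
    [0, 0, 0],
  ],
  hand=[0.1, 0.1, 0.1, 0.1, 0.1, 0.1, 0.1, 0.1, 0.1, 0.1],
)

```text
clock: 11.68
eef_pos: [523.6, -221.9, 172.7]
eef_rot: [-3.142, 0.0, 1.292]
wrist_force: [-0.3, 0.1, -4.3]
finger_gap: 17.7
finger_force: 44.9
```

```bash
python3 - <<'E'
from h import *
from cell import manip,camera
st=manip.read_state();print(st['eef_pos'],st['wrist_force'],st['moment'],st['finger_force'])
c=camera('wrist');s=camera('side')
cv2.imwrite('pics/g3.png',np.hstack([cv2.resize(c['image'],(440,330)),cv2.resize(s['image'][90:210,230:350],(330,330),interpolation=cv2.INTER_CUBIC)])[:,:,::-1])
E
```

```text
[ 523.58312231 -221.93878     172.72196517] [-0.25157363  0.0682311  -4.30938991] [-0.02327556 -0.04934519  0.01715677] 44.89080369472504
```

View pics/g3.png

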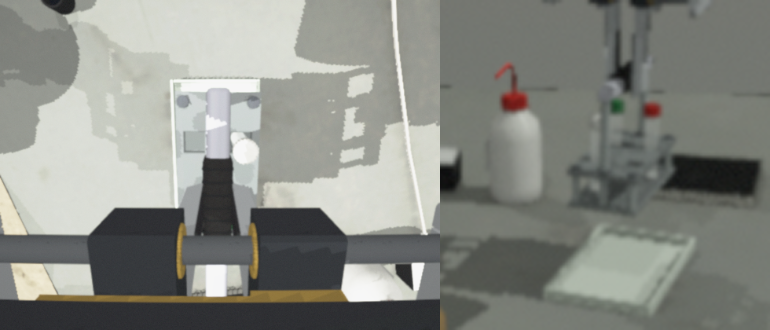

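The carrier is up out of the tray, level, with its vials upright and the underside at about 102 mm. I hold a little longer, then hand in.

move_arm(
  dp=[
    [0, 0, 0],
    [0, 0, 0],
    [0, 0, 0],
    [0, 0, 0],
    [0, 0, 0],
    [0, 0, 0],
    [0, 0, 0],
    [0, 0, 0],
    [0, 0, 0],
    [0, 0, 0],
  ],
  rotation=[
    [0, 0, 0],
    [0, 0, 0],
    [0, 0, 0],
    [0, 0, 0],
    [0, 0, 0],
    [0, 0, 0],
    [0, 0, 0],
    [0, 0, 0],
    [0, 0, 0],
    [0, 0, 0],
  ],
  hand=[0.1, 0.1, 0.1, 0.1, 0.1, 0.1, 0.1, 0.1, 0.1, 0.1],
)

```text
clock: 13.02
eef_pos: [523.6, -221.9, 172.7]
eef_rot: [3.142, -0.0, 1.292]
wrist_force: [0.2, -0.2, -4.7]
finger_gap: 17.4
finger_force: 44.9
```

```bash
python3 -c "
from cell import manip
print(manip.sign_off())"
```

```text
the job is handed in; nothing more can be done
None
```

I rang the bell, and the carrier is held level about 10 cm above the bench with all three vials standing; the job was handed in at about 13 s (no verdict was returned).

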